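# Store the amber filter disc in the middle slot of the cassette

## Task

Take the amber filter disc by its upright grip tab and slide it fully home, disc first and lying flat, into the middle slot of the blue cassette, just above the clear disc that is already stored in the bottom slot. Leave it there with its tab sticking out of the mouth, keep the top slot empty, and do not disturb the green filter disc.

Things in the scene. Friction and masses are not known exactly. Their poses are not given: they have to be found in the camera images.
- amber_filter: loose filter disc lying flat: black rim 60 mm wide, 5 mm thick, amber face, 50 g. Origin: centre of its underside, z up. Along its own -x a flat neck leads to an upright black grip tab, 30 mm long (x), 10 mm thick (y), 34 mm high from the underside, centred at x = -68 mm, y = 0: pinch it from above across its 10 mm. Its +x end goes into the slot first
- green_filter: the same disc, mount, size and frame, but with a green face; also loose on the table, to be left alone. (The fixed joystick stand left of the two discs, between them and the table's left side, is about 0.22 m tall; the power box behind on the right about 0.1 m: pass clear of both)
- cassette: fixed cassette, blue walls, aluminium shelves, 100 mm wide (y), 109 mm high. Its mouth (-x side, x = -33 mm) faces the robot's front right, yaw about 0.6 rad; back wall's inner face x = +34 mm. Origin on the table below the centre of a disc fully home. Three slots, 90 mm wide, 24 mm high; shelf tops at z = 25 (holds a fixed clear disc), 53 (middle) and 81 mm (top). Discs slide in along +x
- middle_slot (a point): where the centre of the amber disc's underside belongs: on the middle slot's shelf, 53 mm above the table, 33 mm inside the mouth; axes as the cassette's

How it is judged:
By the outcome, as a careful person would: the job done as asked, in the order asked, and still so for the second after the job is handed in, with the robot touching nothing.
It also fails if it takes over 45 s, if anything falls off the work surface, if the arm or the gripper's body presses on something with over 40 N, if the wrist force passes 120 N, or if a joint passes its speed limit or range.

## Robot

A 6-joint arm with a two-finger parallel gripper is mounted at the origin on a cart in front of the work surface, level with it; the furniture and walls round the work are solid. World frame = base frame: x ahead of the robot, y to its left, z up, the work surface at z = 0. Lengths are in mm, angles in rad, forces in N, time in s.
With the tool pointing down it reaches from about 275 to 750 mm from the base axis. Payload 10.2 kg.
Tool frame: the origin (TCP) lies at the centre of the arm's flange, where the gripper is bolted on; the fingertips stand 173 mm ahead of it and the grasp point (between the pads) lies 155 mm ahead of it; z points along the fingers, y is the line along which they close (so a half turn about z gives the same grasp; the last joint's range is limited). The gripper opens to 85 mm and grips with 20 to 120 N. Pads are 22 mm wide; open, the fingers measure 114 mm over their backs; the gripper's body (76 mm by 85 mm) begins 54 mm behind the grasp point. The pads swing forward as they close: fully open they stand 13 mm farther back than shut.
Start: joints at [0.901, 0.313, 1.498, -0, 1.331, -0.223], TCP at [226.857, 473.464, 404.694] pointing down, gripper open.
Joint ranges: [-2.94, 2.94], [-0.97, 2.17], [0.19, 2.56], [-1.23, 4.37], [0.02, 3.11], [-2.88, 2.88]. Speed limits (rad/s): [2.39, 2.39, 3.01, 3.14, 3.14, 3.14].

## Interface

Orientations are given as a unit quaternion [w, x, y, z].
In Python, from rig import ctrl gives the robot as it stands.
- The arm moves only by the shell command python3 steer.py 'ROWS' [OPENING] [FORCE]. ROWS is a JSON object whose key "segments" holds a list of rows, 1 to 8 of them, each of 6 numbers: dx, dy, dz in fractions of the full range, 1 being 750 mm, then a rotation vector rx, ry, rz in a scale on which 1.0 is 2 pi rad; each row is the pose to reach, as a shift and turn from the pose commanded when the command began, along the tool's axes at that moment; what a row does not reach only later rows make up. A row lasts 1/10 s, in which the tool goes at most 50 mm and 0.15 rad, less where a joint would pass 70% of its speed; a pose out of reach is approached as far as the arm can. OPENING is the opening from 0.0 (shut) to 1.0 (fully open), set as the command begins (- or left out keeps the last). The fingers move at their own pace and stop on an object; FORCE is the grip in N (left out, the last holds). Time passes only in rows, so rows that do not move let the fingers close. It prints the time, the measured TCP pose, the force, the opening and the grip force at its end. Input that does not fit is refused with a message, and nothing moves.
- ctrl.sense(): the state, without advancing time (a new reading comes with each control period).
- ctrl.capture(name): name is "side" or "top" or "wrist"; returns the picture (384x512x3 uint8, red, green, blue); there is no depth.
- ctrl.calibration(name): a dict with "fx", "fy", "cx", "cy" (pixels), "position" and "attitude" of the camera in the world. Camera axes: x right, y down, z forward; pixel columns grow to the right and rows downward; lengths in mm; the calibration is good to about 2 mm. A picture is of the moment at which its call begins: read the wrist's pose just before it. calibration takes no time and is no camera call; for the wrist camera it gives the pose at the moment of the call.
- ctrl.finish_job(): hands the job in; it is judged then, once.
The state is a dict: "time_s": time; "joints": joint angles; "dq": joint speeds; "tau": joint torques, N m; "eef_pos": TCP position; "ee_rot": TCP orientation; "force": force on the tool from outside, world axes, zero at the start; "wrist_torque": the same for the moment, N m; "grip_width": opening from 0.0 (shut) to 1.0 (fully open); "grip_force": force on a finger pad.
Only numpy, scipy, OpenCV 4.12 (cv2) and the standard library are available. Lean on these libraries where they do the work, as an engineer would, in place of code of your own. Each camera call takes 0.05 s, during which the arm holds its last target. There are 200 camera calls.

## Working session

There is one attempt and no reset: what is moved stays moved. The work goes in short steps, Python scripts to look and compute and a shell command to move; the robot and the scene stay as the last step left them, time stands still between calls to the robot, and variables do not carry over. Pictures are saved under pics/ and viewed, at most 10 in all, crops included, and the job is handed in when it is done.

```bash
ls; mkdir -p pics; python3 - <<'E'
from rig import ctrl
import cv2,numpy as np
a=ctrl.capture("top");b=ctrl.capture("side")
cv2.imwrite("pics/top0.png",a[:,:,::-1]);cv2.imwrite("pics/side0.png",b[:,:,::-1])
for n in("top","side","wrist"):print(n,ctrl.calibration(n))
print(ctrl.sense())
E
```

```text
pics
rig.py
steer.py
top {'fx': 487.6046210489647, 'fy': 487.6046210489647, 'cx': 268.35006223768033, 'cy': 197.47327918462898, 'position': array([ 427.33956728, -182.56271869, 1018.13406217]), 'attitude': array([ 0.0506141 , -0.7002935 ,  0.71068665, -0.04417805])}
side {'fx': 438.68035322904984, 'fy': 438.68035322904984, 'cx': 265.42464637196946, 'cy': 193.7077583031707, 'position': array([415.65230606, 484.7034469 , 554.29226514]), 'attitude': array([ 0.04402604, -0.08932895,  0.8833506 , -0.45801066])}
wrist {'fx': 345.47018402818446, 'fy': 345.47018402818446, 'cx': 255.0328026130822, 'cy': 190.01114985770968, 'position': array([165.06411436, 502.94359891, 372.9116378 ]), 'attitude': array([0.11733755, 0.83794517, 0.52791405, 0.07339308])}
{'time_s': 0.1, 'joints': array([ 9.00559420e-01,  3.13391728e-01,  1.49833104e+00,  3.40961326e-05,
        1.33100240e+00, -2.23425070e-01]), 'dq': array([-0.00082301, -0.00193795, -0.00369658, -0.00172455,  0.00144031,
        0.00091827]), 'tau': array([ 2.82462475e-03, -4.12894607e+01, -2.60142696e+01, -1.74606489e-04,
        3.01841239e-03,  5.60994621e-06]), 'eef_pos': array([226.85171202, 473.4289068 , 404.20469876]), 'ee_rot': array([-2.59617976e-04,  2.21556100e-01,  9.75147463e-01, -5.03508488e-04]), 'force': array([-0.75760919,  0.07266927, -0.07662661]), 'wrist_torque': array([-0.01415188, -0.06468756,  0.00263018]), 'grip_force': 0.0, 'grip_width': 0.9997887948382963}
```

View pics/top0.png

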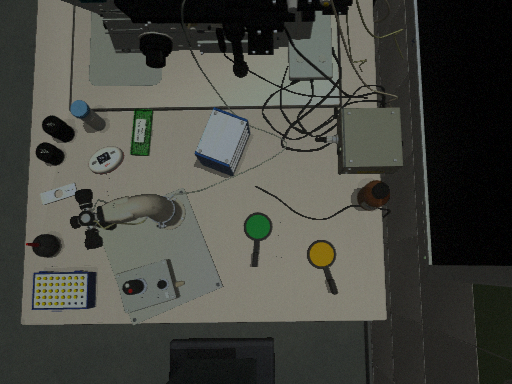

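View pics/side0.png

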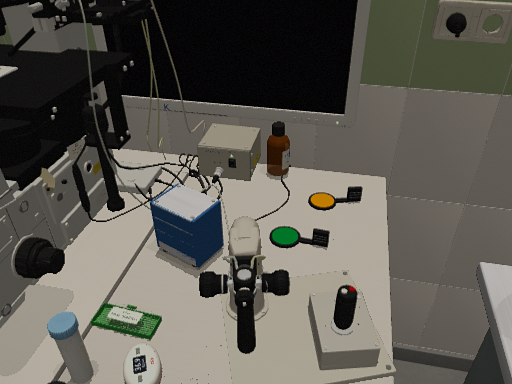

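The top view shows amber at (321,253) with its tab at (333,287), green at (257,227), and the cassette top at about (225,138). The side view has amber at (322,201), its tab at (354,195), and the cassette at (188,225). Next I measure these points.

```bash
cat > h.py <<'E'
import numpy as np,cv2
from scipy.spatial.transform import Rotation as R
def rot(q): return R.from_quat(np.array(q)[[1,2,3,0]])
def ray(c,u,v):
    d=rot(c["attitude"]).apply([(u-c["cx"])/c["fx"],(v-c["cy"])/c["fy"],1.]);return np.array(c["position"]),d
def onz(c,uv,z):
    p,d=ray(c,*uv);return p+d*(z-p[2])/d[2]
def proj(c,P):
    x=rot(c["attitude"]).inv().apply(np.array(P)-c["position"]);return np.array([c["fx"]*x[0]/x[2]+c["cx"],c["fy"]*x[1]/x[2]+c["cy"]])
def tri(c1,u1,c2,u2):
    p,d=ray(c1,*u1);q,e=ray(c2,*u2)
    s,t=np.linalg.lstsq(np.c_[d,-e],q-p,rcond=None)[0]
    return (p+s*d+q+t*e)/2,np.linalg.norm(p+s*d-q-t*e)
def blobs(m,lo=20):
    n,l,s,c=cv2.connectedComponentsWithStats(m.astype(np.uint8));return [(c[i],s[i],l==i) for i in range(1,n) if s[i,4]>lo]
E
python3 - <<'E'
from h import *
from rig import ctrl
T=ctrl.calibration("top");S=ctrl.calibration("side")
for nm,c in(("top0",T),("side0",S)):
    im=cv2.imread(f"pics/{nm}.png");h=cv2.cvtColor(im,cv2.COLOR_BGR2HSV)
    for col,lo,hi in(("amber",(15,180,100),(28,255,255)),("green",(55,150,50),(80,255,255)),("blue",(105,120,40),(125,255,255))):
        for b in blobs(cv2.inRange(h,lo,hi)>0,100): print(nm,col,b[0].round(1),b[1],onz(c,b[0],5).round(1))
    print(nm)
im=cv2.imread("pics/top0.png");h=cv2.cvtColor(im,cv2.COLOR_BGR2HSV)
for y0,x0 in((205,235),(235,300)):
    g=h[y0:y0+65,x0:x0+50,2]<90
    for b in blobs(g,50):
        ys,xs=np.nonzero(b[2]);print("dark",b[0]+[x0,y0],b[1])
a=cv2.resize(im[95:185,180:260],None,fx=6,fy=6,interpolation=cv2.INTER_CUBIC)
cv2.imwrite("pics/casT.png",a)
im=cv2.imread("pics/side0.png")
cv2.imwrite("pics/casS.png",cv2.resize(im[175:270,145:230],None,fx=6,fy=6,interpolation=cv2.INTER_CUBIC))
E
```

```text
top0 amber [321.3 253.8] [310 242  24  24 449] [ 445.2 -281.8    5. ]
top0 green [257.6 226.3] [246 215  24  24 446] [ 504. -151.    5.]
top0
side0 amber [322.1 199.8] [311 193  23  15 266] [ 445.  -281.4    5. ]
side0 green [284.6 235.5] [272 227  26  18 375] [ 504.3 -150.1    5. ]
side0 green [122.6 324.4] [ 91 303  70  36 377] [712.4 104.4   5. ]
side0 blue [190.4 231.7] [ 150  184   73   83 2588] [ 684.3 -124.3    5. ]
side0
dark [256.37231504 238.48926014] [  9   7  29  55 419]
dark [325.26681614 268.01121076] [  7   5  31  55 446]
```

View pics/casT.png

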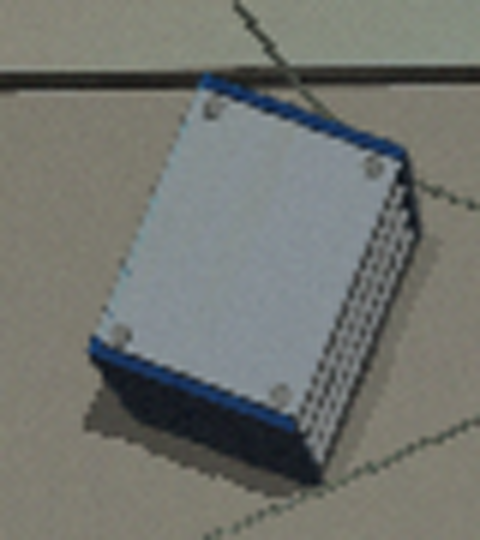

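View pics/casS.png

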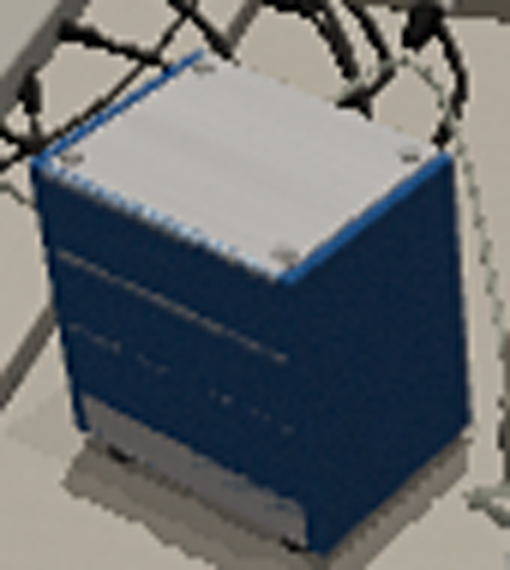

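```bash
python3 - <<'E'
from h import *
from rig import ctrl
T=ctrl.calibration("top");S=ctrl.calibration("side")
t=np.array([(205,76),(406,150),(297,428),(91,345)])/6+[179.6,94.6]
s=np.array([(38,160),(200,53),(450,155),(285,282)])/6+[144.6,174.6]
P=[]
for a,b in zip(t,s):
    p,e=tri(T,a,S,b);P.append(onz(T,a,109)*.5+onz(S,b,109)*.5);print(p.round(1),round(e,1),onz(T,a,109).round(1),onz(S,b,109).round(1))
P=np.array(P)
for i in range(4):
    d=P[(i+1)%4]-P[i];print(np.linalg.norm(d).round(1),np.arctan2(d[1],d[0]).round(3))
print(P.mean(0))
# discs: centre and tab
print("amber",onz(T,(321.3,253.8),5),onz(S,(322.1,199.8),5))
im=cv2.imread("pics/top0.png")
# tab dark pixels, side & top crops
a=cv2.resize(im[235:305,295:350],None,fx=6,fy=6,interpolation=cv2.INTER_CUBIC)
b=cv2.resize(cv2.imread("pics/side0.png")[175:222,300:375],None,fx=5,fy=5,interpolation=cv2.INTER_CUBIC)
c=np.zeros((420,720,3),np.uint8);c[:a.shape[0],:a.shape[1]]=a;c[:b.shape[0],340:340+b.shape[1]]=b
cv2.imwrite("pics/amb.png",c)
E
```

```text
[727.2 -72.3 108.9] 0.7 [727.6 -72.2 109. ] [726.8 -72.1 109. ]
[ 702.5 -136.6  106.8] 0.0 [ 701.9 -136.7  109. ] [ 701.1 -133.5  109. ]
[ 612.6 -101.1  106.8] 1.0 [ 611.7 -101.4  109. ] [612.2 -98.4 109. ]
[640.1 -35.6 107.2] 0.1 [639.6 -35.9 109. ] [639.3 -33.5 109. ]
68.0 -1.958
96.2 2.767
70.7 1.171
95.3 -0.403
[670.01048913 -85.46814596 109.        ]
amber [ 445.26288555 -281.82917226    5.        ] [ 444.9629049  -281.22234438    5.        ]
```

View pics/amb.png

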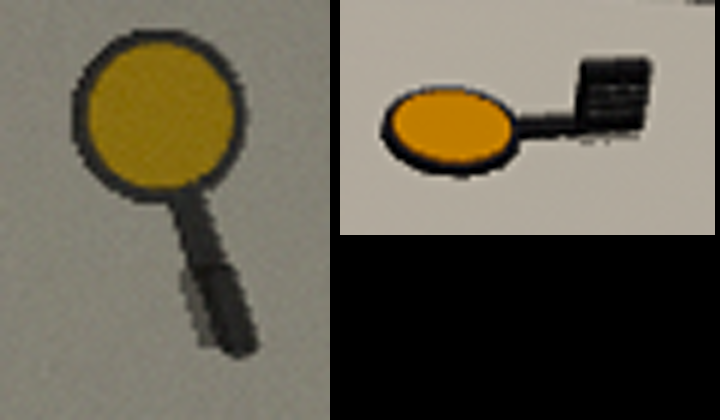

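The crop shows the disc at (158,115), with the neck running down to the tab at about (228,310). The cassette corners from both views agree: yaw is about 1.17, the mouth is on the -y side, and the height comes out at 107 mm against 109. Next I get the disc yaw and the first move.

```bash
cat >> h.py <<'E'
def rel(st,P,a):
    """shift in tool axes + rz to reach TCP P, tool pointing down with x axis at world angle a; ends with small levelling"""
    r=rot(st["ee_rot"]);d=r.inv().apply(np.array(P)-st["eef_pos"])
    g=R.from_matrix(np.c_[[np.cos(a),np.sin(a),0],[np.sin(a),-np.cos(a),0],[0,0,-1]])
    return d.round(1),(r.inv()*g).as_rotvec().round(3)
E
python3 - <<'E'
from h import *
from rig import ctrl
T=ctrl.calibration("top");S=ctrl.calibration("side");st=ctrl.sense()
o=lambda x,y:(x/6+294.6,y/6+234.6); q=lambda x,y:((x-340)/5+299.6,y/5+174.6)
C=onz(T,o(158,116),5);N=onz(T,o(203,258),5)
d=C-N;print("disc",C,"yaw neck top",np.arctan2(d[1],d[0]))
C2=onz(S,q(452,131),5);N2=onz(S,q(548,127),5);d=C2-N2;print(C2,"neck side",np.arctan2(d[1],d[0]))
# tab top edges z=34
t1=onz(T,o(213,267),34);t2=onz(T,o(246,345),34);d=t1-t2;print("tab top",(t1+t2)/2,np.linalg.norm(d),np.arctan2(d[1],d[0]))
s1=onz(S,q(585,62),34);s2=onz(S,q(650,60),34);d=s1-s2;print("side tab top",(s1+s2)/2,np.linalg.norm(d),np.arctan2(d[1],d[0]))
m=C-68*np.array([np.cos(.3),np.sin(.3),0]);print(m)
print(onz(S,(345,295),220), onz(T,(150,290),60))
print(rel(st,[400,-290,450],.3), rel(st,[300,0,470],1.5))
E
```

```text
disc [ 445.00053321 -281.0660774     5.        ] yaw neck top 0.2812636145553377
[ 444.82883965 -277.55867169    5.        ] neck side 0.27492802351937723
tab top [ 381.72905828 -300.09484022   34.        ] 27.489223732713278 0.3762179681300057
side tab top [ 379.67828047 -301.62730408   34.        ] 27.732298796540128 0.25933640871816466
[ 380.03765195 -301.16145145    5.        ]
[395.83550159 175.59530071 220.        ] [379.32961947  57.16087541  60.        ]
(array([-486. , -613.7,  -45.3]), array([-1.000e-03,  1.000e-03,  2.395e+00])) (array([-270.5, -395.4,  -65.4]), array([-1.000e-03,  0.000e+00,  1.195e+00]))
```

The manual's scale: shifts go in shares of 750 mm and turns go in shares of 2 pi rad. Converting my numbers, -395 mm is -0.5267, -270 mm is -0.36, 1.2 rad is 0.191.

```bash
python3 steer.py '{"segments":[[0, 0, -0.0933, 0, 0, 0.0239], [0, 0, -0.0933, 0, 0, 0.0477], [-0.36, -0.5267, -0.0933, 0, 0, 0.191], [-0.36, -0.5267, -0.0933, 0, 0, 0.191], [-0.36, -0.5267, -0.0933, 0, 0, 0.191], [-0.36, -0.5267, -0.0933, 0, 0, 0.191], [-0.36, -0.5267, -0.0933, 0, 0, 0.191], [-0.36, -0.5267, -0.0933, 0, 0, 0.191]]}'
python3 -c "
from h import *
from rig import ctrl
st=ctrl.sense();print(rel(st,[379,-301,340],.285))"
```

```text
time_s: 0.9
eef_pos: [272.0, 175.3, 474.5]
ee_rot: [0.0, 0.735, 0.678, 0.0]
force: [1.9, -0.2, 1.0]
grip_width: 0.997
grip_force: 0.0
(array([-466.1,  145.2,  134.6]), array([ 0.   , -0.   ,  1.205]))
```

To row units: -466 mm is -0.6213, 145 mm is 0.1933, 1.2 rad is 0.191.

```bash
python3 steer.py '{"segments":[[-0.6213, 0.1933, 0, 0, 0, 0.191], [-0.6213, 0.1933, 0, 0, 0, 0.191], [-0.6213, 0.1933, 0, 0, 0, 0.191], [-0.6213, 0.1933, 0, 0, 0, 0.191], [-0.6213, 0.1933, 0, 0, 0, 0.191], [-0.6213, 0.1933, 0, 0, 0, 0.191], [-0.6213, 0.1933, 0.0533, 0, 0, 0.191], [-0.6213, 0.1933, 0.08, 0, 0, 0.191]]}' >/dev/null
python3 steer.py '{"segments":[[0, 0, 0, 0, 0, 0]]}'
python3 -c "
from h import *
from rig import ctrl
st=ctrl.sense();print(rel(st,[379,-301,340],.285))"
```

```text
time_s: 1.8
eef_pos: [361.3, -212.3, 444.7]
ee_rot: [-0.002, 0.99, 0.144, -0.002]
force: [-1.2, 0.9, -0.1]
grip_width: 1.002
grip_force: 0.0
(array([ -8. ,  90.5, 104.3]), array([-0.004,  0.003,  0.004]))
```

To row units: 104 mm is 0.1387, 90 mm is 0.12.

```bash
python3 steer.py '{"segments":[[-0.0107, 0.12, 0.1387, 0, 0, 0], [-0.0107, 0.12, 0.1387, 0, 0, 0], [-0.0107, 0.12, 0.1387, 0, 0, 0], [-0.0107, 0.12, 0.1387, 0, 0, 0], [-0.0107, 0.12, 0.1387, 0, 0, 0]]}' 
python3 - <<'E'
from h import *
from rig import ctrl
st=ctrl.sense();c=ctrl.calibration("wrist");im=ctrl.capture("wrist")
cv2.imwrite("pics/w1.png",im[:,:,::-1])
np.save("w1.npy",{"c":c,"st":st},allow_pickle=True)
print(rel(st,[379,-301,181],.285),proj(c,[379,-301,34]),proj(c,[445,-281.5,5]))
E
```

```text
time_s: 2.3
eef_pos: [379.7, -296.3, 343.7]
ee_rot: [-0.001, 0.989, 0.148, -0.0]
force: [0.3, -0.4, 0.8]
grip_width: 0.998
grip_force: 0.0
(array([ -2. ,   4.4, 162.7]), array([-0.001,  0.   ,  0.013])) [259.63373188 181.9235466 ] [260.38723677  95.79966431]
```

View pics/w1.png

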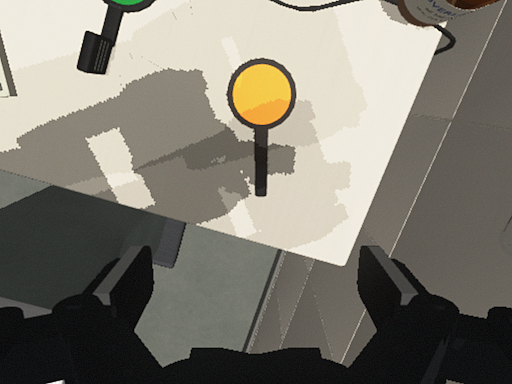

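The wrist view shows the disc centre at (263,93) and the tab at about (261,172), close to the predicted points. I'll refine these numerically.

```bash
python3 - <<'E'
from h import *
d=np.load("w1.npy",allow_pickle=True).item();c=d["c"];st=d["st"]
im=cv2.imread("pics/w1.png");h=cv2.cvtColor(im,cv2.COLOR_BGR2HSV)
b=max(blobs(cv2.inRange(h,(10,130,100),(30,255,255))>0,300),key=lambda b:b[1][4])
C=onz(c,b[0],5);print("disc",b[0],C)
g=np.zeros(h.shape[:2],bool);g[130:200,245:280]=h[130:200,245:280,2]<55
for y in range(130,200,5):
    x=np.nonzero(g[y])[0];print(y,x.min() if len(x) else 0,x.max() if len(x) else 0,end="; ")
for e in((261,195),(262,128)): print(onz(c,e,34),onz(c,e,5))
E
```

```text
disc [261.28717407  93.9739253 ] [ 446.66794984 -281.78820664    5.        ]
130 255 255; 135 255 266; 140 255 266; 145 255 266; 150 255 266; 155 255 266; 160 255 266; 165 256 266; 170 256 266; 175 256 266; 180 255 265; 185 255 265; 190 256 265; 195 256 265; [ 368.48264614 -305.47432642   34.        ] [ 360.26515708 -308.50066472    5.        ]
[ 421.95699826 -289.61747849   34.        ] [ 419.31066161 -290.99179273    5.        ]
```

```bash
python3 steer.py '{"segments":[[0, 0, 0, 0, 0, 0], [0, 0, 0, 0, 0, 0]]}'; python3 -c "
from h import *
from rig import ctrl
st=ctrl.sense();print(rel(st,[380.5,-301.3,181],.29))"
```

```text
time_s: 2.55
eef_pos: [379.8, -296.0, 344.8]
ee_rot: [0.001, 0.989, 0.148, 0.001]
force: [0.1, 0.5, 0.5]
grip_width: 0.997
grip_force: 0.0
(array([ -1. ,   4.9, 163.8]), array([ 0.002, -0.001,  0.008]))
```

To row units: 164 mm is 0.2187, 155 mm is 0.2067, 0.01 rad is 0.0016.

```bash
python3 steer.py '{"segments":[[-0.0013, 0.0067, 0.0667, 0, 0, 0.0016], [-0.0013, 0.0067, 0.12, 0, 0, 0.0016], [-0.0013, 0.0067, 0.16, 0, 0, 0.0016], [-0.0013, 0.0067, 0.1867, 0, 0, 0.0016], [-0.0013, 0.0067, 0.2067, 0, 0, 0.0016], [-0.0013, 0.0067, 0.2187, 0, 0, 0.0016], [-0.0013, 0.0067, 0.2187, 0, 0, 0.0016], [-0.0013, 0.0067, 0.2187, 0, 0, 0.0016]]}' 0.6; python3 -c "
from h import *
from rig import ctrl
st=ctrl.sense();print(rel(st,[380.5,-301.3,181],.29))"
```

```text
time_s: 3.35
eef_pos: [380.4, -301.9, 180.4]
ee_rot: [0.001, 0.99, 0.143, 0.0]
force: [0.3, -0.1, -0.2]
grip_width: 0.595
grip_force: 0.0
(array([ 0.3, -0.5, -0.6]), array([ 0.001, -0.   , -0.003]))
```

```bash
python3 steer.py '{"segments":[[0, 0, 0, 0, 0, 0], [0, 0, 0, 0, 0, 0], [0, 0, 0, 0, 0, 0], [0, 0, 0, 0, 0, 0], [0, 0, 0, 0, 0, 0], [0, 0, 0, 0, 0, 0], [0, 0, 0, 0, 0, 0], [0, 0, 0, 0, 0, 0]]}' 0 50
```

```text
time_s: 4.15
eef_pos: [380.3, -301.9, 180.2]
ee_rot: [0.0, 0.99, 0.143, 0.0]
force: [-0.2, 0.9, 5.5]
grip_width: 0.111
grip_force: 49.7
```

To row units: -120 mm is -0.16, -90 mm is -0.12.

```bash
python3 steer.py '{"segments":[[0, 0, -0.0267, 0, 0, 0], [0, 0, -0.0667, 0, 0, 0], [0, 0, -0.12, 0, 0, 0], [0, 0, -0.16, 0, 0, 0], [0, 0, -0.16, 0, 0, 0], [0, 0, -0.16, 0, 0, 0]]}'; python3 - <<'E'
from h import *
from rig import ctrl
T=ctrl.calibration("top")
for uv in((338,172),(338,105),(400,105)):print(onz(T,uv,100).round())
a=1.172;u=np.array([np.cos(a),np.sin(a),0]);O=np.array([670,-85.5,0])-1.75*u;print(O)
st=ctrl.sense();print(rel(st,O-168*u+[0,0,300],a))
im=ctrl.capture("side");S=ctrl.calibration("side")
h=cv2.cvtColor(im,cv2.COLOR_RGB2HSV)
for b in blobs(cv2.inRange(h,(15,180,100),(28,255,255))>0,100): print(b[0],b[1],"pred",proj(S,[446,-281.5,125]))
E
```

```text
time_s: 4.75
eef_pos: [380.1, -301.6, 299.6]
ee_rot: [0.0, 0.99, 0.143, 0.0]
force: [0.4, -0.0, -0.4]
grip_width: 0.108
grip_force: 48.9
[ 598. -309.  100.]
[ 731. -313.  100.]
[ 729. -434.  100.]
[669.32045854 -87.11267585   0.        ]
(array([231.7,   6.2,  -0.4]), array([ 0.   ,  0.   , -0.885]))
[326.464 150.524] [314 145  26  12 250] pred [326.35999923 150.49622069]
```

To row units: 232 mm is 0.3093, 6 mm is 0.008, -0.885 rad is -0.1409.

```bash
python3 steer.py '{"segments":[[0.3093, 0.008, 0, 0, 0, -0.1409], [0.3093, 0.008, 0, 0, 0, -0.1409], [0.3093, 0.008, 0, 0, 0, -0.1409], [0.3093, 0.008, 0, 0, 0, -0.1409], [0.3093, 0.008, 0, 0, 0, -0.1409], [0.3093, 0.008, 0, 0, 0, -0.1409], [0.3093, 0.008, 0, 0, 0, -0.1409], [0.3093, 0.008, 0, 0, 0, -0.1409]]}'; python3 - <<'E'
from h import *
from rig import ctrl
a=1.172;u=np.array([np.cos(a),np.sin(a),0]);O=np.array([670,-85.5,0])-1.75*u
st=ctrl.sense();print(rel(st,O-168*u+[0,0,240],a))
c=ctrl.calibration("wrist");im=ctrl.capture("wrist");cv2.imwrite("pics/w2.png",im[:,:,::-1])
for y in(-50,50):
  for z in(109,53): print(proj(c,O-33*u+y*np.array([-u[1],u[0],0])+[0,0,z]).round(),end=" ")
E
```

```text
time_s: 5.6
eef_pos: [604.0, -242.0, 298.3]
ee_rot: [-0.001, 0.834, 0.551, -0.001]
force: [0.1, 0.1, 0.2]
grip_width: 0.107
grip_force: 48.9
(array([ 0.1,  0.2, 58.3]), array([-0.002, -0.   , -0.004]))
[381. -85.] [345. -34.] [123. -83.] [161. -33.]
```

View pics/w2.png

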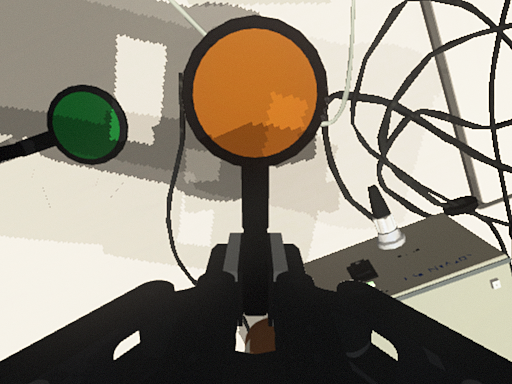

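The wrist view shows the disc held straight, centred at (255,90), with the cassette out of frame. I'll lower and check from the top camera.

To row units: 58 mm is 0.0773, 45 mm is 0.06, -0.004 rad is -0.0006.

```bash
python3 steer.py '{"segments":[[0, 0, 0.0533, 0, 0, -0.0006], [0, 0, 0.0773, 0, 0, -0.0006], [0, 0, 0.0773, 0, 0, -0.0006], [0.04, 0, 0.0773, 0, 0, -0.0006], [0.06, 0, 0.0773, 0, 0, -0.0006], [0.06, 0, 0.0773, 0, 0, -0.0006]]}'; python3 - <<'E'
from h import *
from rig import ctrl
T=ctrl.calibration("top");im=ctrl.capture("top")[:,:,::-1]
a=1.172;u=np.array([np.cos(a),np.sin(a),0]);v=np.array([-u[1],u[0],0]);O=np.array([670,-85.5,0])-1.75*u
st=ctrl.sense();print(rel(st,O-68*u+[0,0,240],a))
x0,y0,k=195,95,6
im=cv2.resize(im[y0:y0+95,x0:x0+110],None,fx=k,fy=k,interpolation=cv2.INTER_CUBIC).copy()
L=lambda P,Q,col:cv2.line(im,*[tuple(int(t) for t in (proj(T,X)-[x0,y0]+.4)*k) for X in(P,Q)],col,1)
for z in(53,109):
  for y in(-50,50): L(O-33*u+y*v+[0,0,z],O+36*u+y*v+[0,0,z],(0,0,255))
  L(O-33*u-50*v+[0,0,z],O-33*u+50*v+[0,0,z],(0,255,0))
L(O-150*u+[0,0,65],O+[0,0,65],(255,0,255))
cv2.imwrite("pics/t2.png",im)
E
```

```text
time_s: 6.25
eef_pos: [622.4, -198.8, 242.8]
ee_rot: [0.001, 0.832, 0.555, 0.0]
force: [0.0, -0.5, -0.9]
grip_width: 0.106
grip_force: 49.0
(array([54.3,  0. ,  2.6]), array([0.001, 0.   , 0.005]))
```

View pics/t2.png

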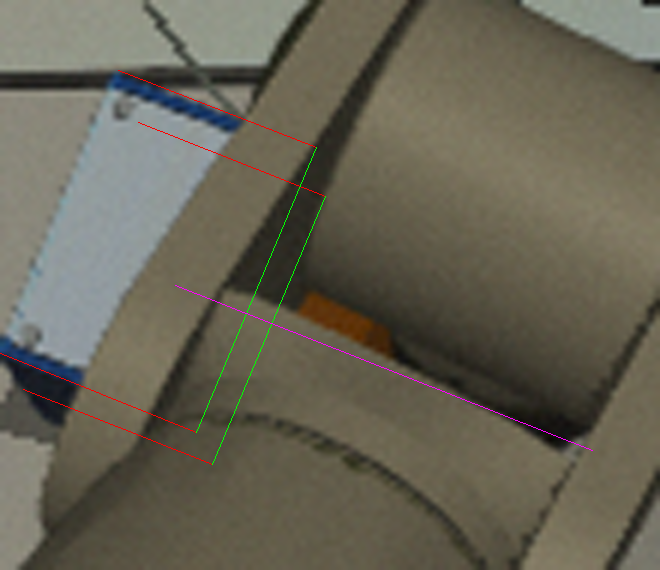

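The arm hides most of the disc, but the overlaid cassette edges sit on the blue walls. The disc's leading edge is already inside the mouth with no contact force, so I continue in.

To row units: 30 mm is 0.04, 24 mm is 0.032.

```bash
python3 steer.py '{"segments":[[0.0107, 0, 0, 0, 0, 0], [0.0213, 0, 0, 0, 0, 0], [0.032, 0, 0, 0, 0, 0], [0.04, 0, 0, 0, 0, 0], [0.04, 0, 0, 0, 0, 0]]}'; python3 - <<'E'
from h import *
from rig import ctrl
a=1.172;u=np.array([np.cos(a),np.sin(a),0]);O=np.array([670,-85.5,0])-1.75*u
st=ctrl.sense();print(rel(st,O-68*u+[0,0,234.5],a),st["wrist_torque"])
E
```

```text
time_s: 6.8
eef_pos: [633.7, -171.8, 241.6]
ee_rot: [-0.0, 0.832, 0.555, 0.0]
force: [0.3, 0.0, -0.4]
grip_width: 0.108
grip_force: 49.0
(array([23.9,  0.1,  7.1]), array([-0.   , -0.   ,  0.005])) [-0.04865066  0.04288734 -0.01420762]
```

To row units: 24 mm is 0.032, 22 mm is 0.0293.

```bash
python3 steer.py '{"segments":[[0.0107, 0, 0, 0, 0, 0], [0.0213, 0, 0, 0, 0, 0], [0.0293, 0, 0, 0, 0, 0], [0.032, 0, 0, 0, 0, 0], [0.032, 0, 0, 0, 0, 0]]}';python3 steer.py '{"segments":[[0.0013, 0, 0, 0, 0, 0], [0.0027, 0, 0, 0, 0, 0], [0.0027, 0, 0, 0, 0, 0], [0.0027, 0, 0, 0, 0, 0]]}'; python3 - <<'E'
from h import *
from rig import ctrl
a=1.172;u=np.array([np.cos(a),np.sin(a),0]);O=np.array([670,-85.5,0])-1.75*u
st=ctrl.sense();print(rel(st,O-68*u+[0,0,234.5],a),st["wrist_torque"])
E
```

```text
time_s: 7.3
eef_pos: [642.7, -150.1, 241.6]
ee_rot: [0.0, 0.832, 0.555, 0.0]
force: [-0.2, 0.5, -0.2]
grip_width: 0.109
grip_force: 49.0
time_s: 7.7
eef_pos: [643.4, -148.8, 241.6]
ee_rot: [0.0, 0.832, 0.555, -0.0]
force: [0.4, 0.5, -1.0]
grip_width: 0.107
grip_force: 49.0
(array([-1.1, -0. ,  7.1]), array([0.   , 0.   , 0.004])) [ 0.01236224 -0.02974537 -0.00170441]
```

Past nominal by 1 mm with no contact. I probe for the back wall, expected at +4.

```bash
for i in 1; do python3 steer.py '{"segments":[[0.0013, 0, 0, 0, 0, 0], [0.0013, 0, 0, 0, 0, 0], [0.0027, 0, 0, 0, 0, 0], [0.0027, 0, 0, 0, 0, 0]]}'; done; python3 steer.py '{"segments":[[0.0013, 0, 0, 0, 0, 0], [0.0013, 0, 0, 0, 0, 0], [0.002, 0, 0, 0, 0, 0], [0.002, 0, 0, 0, 0, 0]]}'
```

```text
time_s: 8.1
eef_pos: [644.2, -146.7, 241.6]
ee_rot: [-0.0, 0.832, 0.555, -0.0]
force: [-0.0, -0.5, -0.7]
grip_width: 0.108
grip_force: 49.0
time_s: 8.5
eef_pos: [644.6, -146.0, 241.7]
ee_rot: [0.0, 0.832, 0.555, -0.001]
force: [-2.8, -5.9, 1.0]
grip_width: 0.108
grip_force: 49.1
```

Contact came at +4.1 mm, exactly where the back wall should be, so the cassette pose is confirmed. I back off 4 mm and lower.

To row units: 6 mm is 0.008, 5 mm is 0.0067.

```bash
python3 steer.py '{"segments":[[-0.0027, 0, 0, 0, 0, 0], [-0.0053, 0, 0, 0, 0, 0], [-0.0053, 0, 0.004, 0, 0, 0], [-0.0053, 0, 0.0067, 0, 0, 0], [-0.0053, 0, 0.008, 0, 0, 0], [-0.0053, 0, 0.008, 0, 0, 0]]}'; python3 steer.py '{"segments":[[0, 0, 0.0009, 0, 0, 0], [0, 0, 0.002, 0, 0, 0], [0, 0, 0.002, 0, 0, 0], [0, 0, 0.002, 0, 0, 0]]}'
```

```text
time_s: 9.1
eef_pos: [643.2, -149.0, 235.3]
ee_rot: [-0.0, 0.832, 0.555, -0.0]
force: [0.3, -0.8, -0.5]
grip_width: 0.102
grip_force: 49.0
time_s: 9.5
eef_pos: [643.2, -149.1, 234.1]
ee_rot: [0.0, 0.832, 0.555, 0.0]
force: [-0.2, -0.1, 0.1]
grip_width: 0.107
grip_force: 49.0
```

To row units: 1 mm is 0.0013, 0.5 mm is 0.0007.

```bash
python3 steer.py '{"segments":[[0, 0, 0.0007, 0, 0, 0], [0, 0, 0.0013, 0, 0, 0], [0, 0, 0.0013, 0, 0, 0], [0, 0, 0.0013, 0, 0, 0]]}'
```

```text
time_s: 9.9
eef_pos: [643.2, -149.1, 233.3]
ee_rot: [0.0, 0.832, 0.555, 0.0]
force: [-0.7, -0.2, 0.6]
grip_width: 0.109
grip_force: 49.2
```

To row units: 0.5 mm is 0.0007.

```bash
python3 steer.py '{"segments":[[0, 0, 0.0007, 0, 0, 0], [0, 0, 0.0007, 0, 0, 0], [0, 0, 0.0007, 0, 0, 0]]}';  python3 steer.py '{"segments":[[0, 0, 0.0005, 0, 0, 0], [0, 0, 0.0005, 0, 0, 0], [0, 0, 0.0005, 0, 0, 0]]}'
```

```text
time_s: 10.2
eef_pos: [643.2, -149.2, 233.1]
ee_rot: [0.0, 0.832, 0.555, 0.0]
force: [-3.0, 0.7, 5.6]
grip_width: 0.109
grip_force: 49.8
time_s: 10.5
eef_pos: [643.2, -149.2, 233.1]
ee_rot: [0.0, 0.832, 0.555, 0.0]
force: [-5.1, -0.1, 7.0]
grip_width: 0.108
grip_force: 50.2
```

The shelf is in contact at underside height 53 mm. I release and retreat.

```bash
python3 steer.py '{"segments":[[0, 0, 0, 0, 0, 0], [0, 0, 0, 0, 0, 0], [0, 0, 0, 0, 0, 0], [0, 0, 0, 0, 0, 0], [0, 0, 0, 0, 0, 0], [0, 0, 0, 0, 0, 0]]}' 0.5; python3 steer.py '{"segments":[[0, 0, -0.0133, 0, 0, 0], [0, 0, -0.04, 0, 0, 0], [0, 0, -0.08, 0, 0, 0], [0, 0, -0.1333, 0, 0, 0], [-0.0667, 0, -0.1467, 0, 0, 0], [-0.1333, 0, -0.1467, 0, 0, 0], [-0.1733, 0, -0.1467, 0, 0, 0], [-0.1733, 0, -0.1467, 0, 0, 0]]}'
python3 - <<'E'
from h import *
from rig import ctrl
im=ctrl.capture("wrist");c=ctrl.calibration("wrist");t=ctrl.capture("top")
a=1.172;u=np.array([np.cos(a),np.sin(a),0]);O=np.array([670,-85.5,0])-1.75*u
for x,z in((-68,87),(-33,109),(-53,87)):print(proj(c,O+x*u+[0,0,z]).round())
h=np.hstack([cv2.resize(im,(400,300)),cv2.resize(t[80:260,170:410],(400,300))]);cv2.imwrite("pics/end.png",h[:,:,::-1])
E
```

```text
time_s: 11.1
eef_pos: [643.2, -149.1, 232.1]
ee_rot: [-0.0, 0.832, 0.555, -0.0]
force: [0.6, 0.4, -1.1]
grip_width: 0.5
grip_force: 0.0
time_s: 11.9
eef_pos: [591.6, -272.7, 343.1]
ee_rot: [0.001, 0.833, 0.553, -0.0]
force: [0.0, 0.6, -0.8]
grip_width: 0.499
grip_force: 0.0
[252. -19.]
[ 252. -114.]
[252. -49.]
```

View pics/end.png

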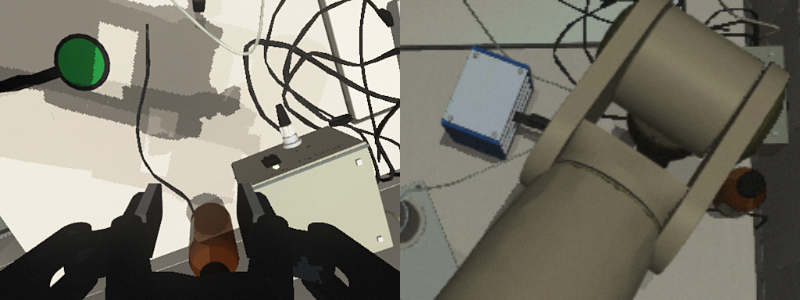

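The tab sticks out of the mouth, at right-panel pixels of about (525,120), and green is untouched. I move clear for one last measured check.

To row units: -165 mm is -0.22, -100 mm is -0.1333.

```bash
python3 steer.py '{"segments":[[-0.1333, -0.22, -0.08, 0, 0, 0], [-0.1333, -0.22, -0.08, 0, 0, 0], [-0.1333, -0.22, -0.08, 0, 0, 0], [-0.1333, -0.22, -0.08, 0, 0, 0], [-0.1333, -0.22, -0.08, 0, 0, 0], [-0.1333, -0.22, -0.08, 0, 0, 0]]}'
python3 - <<'E'
from h import *
from rig import ctrl
t=ctrl.capture("top")[:,:,::-1];T=ctrl.calibration("top");s=ctrl.capture("side")
a=1.172;u=np.array([np.cos(a),np.sin(a),0]);O=np.array([670,-85.5,0])-1.75*u
x0,y0,k=190,95,6
im=cv2.resize(t[y0:y0+95,x0:x0+110],None,fx=k,fy=k,interpolation=cv2.INTER_CUBIC).copy()
for x,z in((-53,87),(-83,87),(-68,87)): cv2.circle(im,tuple(int(q) for q in (proj(T,O+x*u+[0,0,z])-[x0,y0]+.4)*k),3,(0,0,255),-1)
cv2.imwrite("pics/end2.png",im)
for n,i,c in(("top",t[:,:,::-1],T),("side",s,ctrl.calibration("side"))):
    for b in blobs(cv2.inRange(cv2.cvtColor(i,cv2.COLOR_RGB2HSV),(55,150,50),(80,255,255))>0,100):print(n,b[0],onz(c,b[0],5))
E
```

```text
time_s: 12.6
eef_pos: [402.6, -297.3, 403.1]
ee_rot: [0.001, 0.832, 0.555, 0.0]
force: [0.0, 0.0, -0.3]
grip_width: 0.496
grip_force: 0.0
top [257.54176072 226.28893905] [ 504.00489645 -150.94933903    5.        ]
side [284.59466667 235.49066667] [ 504.30324624 -150.20955207    5.        ]
side [122.45283019 324.39622642] [712.64041989 104.44944064   5.        ]
```

View pics/end2.png

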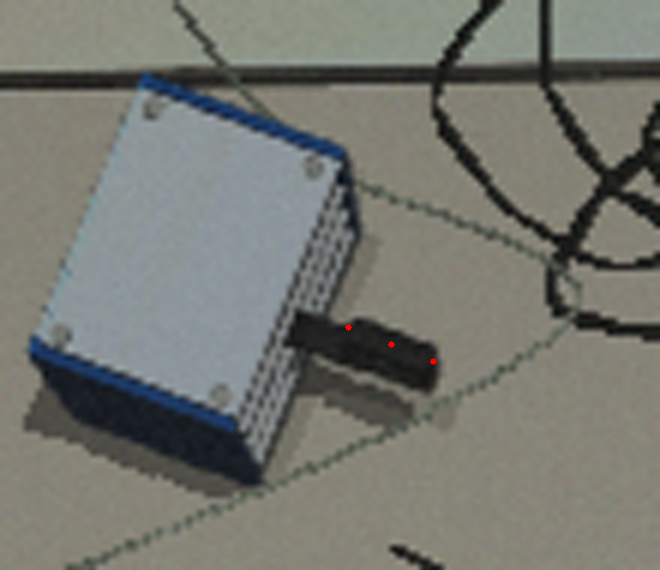

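The tab lies from (350,325) to (437,370), on the predicted marks. Its sides look straight, and green is unmoved, so I hand in.

```bash
python3 -c "
from rig import ctrl
print(ctrl.finish_job())"
```

```text
the job is handed in; nothing more can be done
None
```

The amber disc is in the cassette's middle slot with its tab out of the mouth; green did not move, the arm is clear, and I handed in at about 12.7 s (no verdict was returned).

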